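# Sort the recorder spares into their sample trays

### The arm

A 6-joint arm with a two-finger parallel gripper is mounted at the origin on the work surface. World frame = base frame: x ahead of the robot, y to its left, z up, the work surface at z = 0. Lengths are in m, angles in rad, forces in N, time in s.
With the tool pointing down it reaches from about 0.35 to 0.975 m from the base axis. Payload 4.9 kg.
Tool frame: the origin (TCP) lies at the very end of the fingers, on their centre line; the grasp point (between the pads) lies 19 mm behind it; z points along the fingers, y is the line along which they close (so a half turn about z gives the same grasp; the last joint's range is limited). The gripper opens to 85 mm and grips with 20 to 120 N. Pads are 22 mm wide; open, the fingers measure 114 mm over their backs; the gripper's body (76 mm by 85 mm) begins 54 mm behind the grasp point. The pads swing forward as they close: fully open they stand 13 mm farther back than shut.
Start: joints at [0.986, 0.053, 1.613, -0, 1.476, -0.119], TCP at [0.281, 0.558, 0.231] pointing down, gripper open.
Joint ranges: [-3.01, 3.01], [-1.01, 2.22], [0.06, 2.58], [-1.02, 4.17], [0.09, 2.62], [-3.14, 3.14]. Speed limits (rad/s): [2.57, 2.57, 3.14, 3.14, 3.14, 3.14].

### API

Orientations are given as a rotation vector (axis times angle).
In Python, from station import ctrl gives the robot as it stands. The module is installed in compiled form; this text tells all that it offers.
- The arm moves only by the tool jog_arm, never from a script. Its argument "steps" is a list of rows, each an object with "delta_rot": the turn, a rotation vector about the tool's x, y, z in degrees, a list of three; "linear": the shift along the tool's x, y, z in m, a list of three; "grip": the finger opening in m, from 0 to 0.0854. In form: [{"delta_rot": [rx, ry, rz], "linear": [x, y, z], "grip": grip}, ...]. A call has 1 to 10 rows; each row shifts and turns the commanded pose from where the row before left it, along the tool's axes as they then stand; what a row does not reach is not made up. A row lasts 1/10 s, in which the tool goes at most 50 mm and 8.59 degrees, less where a joint would pass 70% of its speed; a pose out of reach is approached as far as the arm can. A call with a gripper value outside its range is refused whole. The fingers move at their own pace and stop on an object; "newtons" is the grip in N (left out, the last holds). Time passes only in rows, so rows that do not move let the fingers close. It gives the time, the measured TCP pose, the force, the opening and the grip force at its end, in the units of the state.
- ctrl.get_obs(): the state, without advancing time (a new reading comes with each control period).
- ctrl.get_image(name): name is "scene" or "top"; returns (picture, depth): 400x640x3 uint8, red, green, blue; 400x640 float32, m along the optical axis (not along the pixel's ray), 0 where there is no reading.
- ctrl.camera_info(name): a dict with "camera_matrix" (3x3 intrinsics, pixels), "R" (3x3) and "t" (3): a world point X has camera coordinates R X + t. Camera axes: x right, y down, z forward; pixel columns grow to the right and rows downward; lengths in m; the calibration is good to about 2 mm. A picture is of the moment at which its call begins. camera_info takes no time and is no camera call.
- ctrl.finish_job(): hands the job in; it is judged then, once.
The state is a dict: "t": time; "q": joint angles; "dq": joint speeds; "effort": joint torques, N m; "tool_pos": TCP position; "tool_rot": TCP orientation; "contact_force": force on the tool from outside, world axes, zero at the start; "wrist_torque": the same for the moment, N m; "opening": finger opening in m; "grip_force": force on a finger pad.
Only numpy, scipy, OpenCV 4.12 (cv2) and the standard library are available. Lean on these libraries where they do the work, as an engineer would, in place of code of your own. Each camera call takes 0.05 s, during which the arm holds its last target. There are 200 camera calls.

### The job

Sort the five loose spare parts on the bench (two control knobs, two tape pinch rollers, one small transformer) into the three grey trays: each part goes into the open pocket of the tray that has a part of its own kind fixed on the ledge as a sample. Set each one down, without dropping it, so that it stands upright, the way up it is now, flat on the pocket's floor, with two of a kind side by side; leave the little cleaner bottle standing where it is, and the samples are fixed and stay.

Things in the scene. Friction and masses are not known exactly. Their poses are not given: they have to be found in the camera images.
- knob_a: A loose aluminium control knob, round, lying skirt down: skirt 36 mm across and 5 mm high, above it a straight grip 32 mm across, 26 mm high in all, a short black pointer line on top, about 50 g. Origin at the centre of the underside, z up along its axis. The two loose knobs are alike.
- knob_b: A loose aluminium control knob, round, lying skirt down: skirt 36 mm across and 5 mm high, above it a straight grip 32 mm across, 26 mm high in all, a short black pointer line on top, about 50 g. Origin at the centre of the underside, z up along its axis. The two loose knobs are alike.
- roller_a: A loose tape pinch roller standing on end: black rubber-covered (rigid) cylinder 26 mm across and 30 mm high, with an 8 mm steel axle stub above it to 38 mm in all, about 40 g. Origin at the centre of the underside, z up along its axis. The two loose rollers are alike.
- roller_b: A loose tape pinch roller standing on end: black rubber-covered (rigid) cylinder 26 mm across and 30 mm high, with an 8 mm steel axle stub above it to 38 mm in all, about 40 g. Origin at the centre of the underside, z up along its axis. The two loose rollers are alike.
- transformer: The loose transformer, upright: dark steel core 48 (its x) x 22 (y) x 40 (z) mm; copper-coloured winding 32 (x) x 38 (y) mm, from 7 to 33 mm above the underside, with thin white flanges; about 250 g. Grip it across the winding (38 mm, along its y) or the core (48 mm, along its x). Origin at the centre of the underside, z up.
- tray_knob: Grey tray for knobs, fixed. Open pocket 110 (x) x 92 (y) mm inside, floor 4 mm above the bench, 3 mm walls, rim 14 mm above the bench. Origin at bench height under the pocket's centre, z up; +x points away from the robot (within 15 deg) to a 14 mm high paper-topped ledge where a sample knob is fixed 85 mm from the pocket's centre, top at most 55 mm up. Alike but for the sample; trays swap places.
- tray_roller: Grey tray for rollers, fixed. Open pocket 110 (x) x 92 (y) mm inside, floor 4 mm above the bench, 3 mm walls, rim 14 mm above the bench. Origin at bench height under the pocket's centre, z up; +x points away from the robot (within 15 deg) to a 14 mm high paper-topped ledge where a sample roller is fixed 85 mm from the pocket's centre, top at most 55 mm up. Alike but for the sample; trays swap places.
- tray_transformer: Grey tray for transformers, fixed. Open pocket 110 (x) x 92 (y) mm inside, floor 4 mm above the bench, 3 mm walls, rim 14 mm above the bench. Origin at bench height under the pocket's centre, z up; +x points away from the robot (within 15 deg) to a 14 mm high paper-topped ledge where a sample transformer is fixed 85 mm from the pocket's centre, top at most 55 mm up. Alike but for the sample; trays swap places.
- cleaner: A small brown bottle of head cleaner with a white cap, standing loose among the parts, 34 mm across, 70 mm high; to be left alone. Origin at the centre of its underside.

How it is judged:
By the outcome, as a careful person would: the job done as asked, in the order asked, and still so for the second after the job is handed in, with the robot touching nothing.
It also fails if it takes over 112 s, if anything falls off the work surface, if the arm or the gripper's body presses on something with over 40 N, if the wrist force passes 120 N, or if a joint passes its speed limit or range.

## Working session

There is one attempt and no reset: what is moved stays moved. The work goes in short steps, Python scripts to look and compute and a tool call to move; the robot and the scene stay as the last step left them, time stands still between calls to the robot, and variables do not carry over. Pictures are saved under pics/ and viewed, at most 14 in all, crops included, and the job is handed in when it is done.

Besides the shell and the picture viewer there is one more tool, called after "Emit:" by a JSON object that holds its "method" and its "body", one argument or row to a line. jog_arm: Moves the arm, as the interface text tells. Its arguments: {"type":"object","properties":{"steps":{"type":"array"},"newtons":{"type":"number"}},"required":["steps"]}

```bash
mkdir -p pics; python3 - <<'E'
from station import ctrl
import cv2,numpy as np
np.set_printoptions(precision=4,suppress=True)
for n in("top","scene"):
    p,d=ctrl.get_image(n); np.savez(f"{n}0.npz",p=p,d=d,**{k:np.array(v) for k,v in ctrl.camera_info(n).items()})
    cv2.imwrite(f"pics/{n}0.png",p[:,:,::-1]); i=ctrl.camera_info(n); print(n,i)
print(ctrl.get_obs())
E
```

```text
top {'camera_matrix': array([[403.962 ,   0.    , 322.0678],
       [  0.    , 403.962 , 200.7656],
       [  0.    ,   0.    ,   1.    ]]), 'R': array([[-0.0174, -0.9998,  0.0032],
       [-0.9988,  0.0172, -0.0455],
       [ 0.0454, -0.0039, -0.999 ]]), 't': array([0.0148, 0.5197, 0.9754])}
scene {'camera_matrix': array([[433.7468,   0.    , 326.1057],
       [  0.    , 433.7468, 204.279 ],
       [  0.    ,   0.    ,   1.    ]]), 'R': array([[-0.6987,  0.7153,  0.0062],
       [ 0.5677,  0.5597, -0.6037],
       [-0.4353, -0.4183, -0.7972]]), 't': array([ 0.3527, -0.2857,  1.1823])}
{'t': 0.1, 'q': array([ 0.986 ,  0.0533,  1.6142,  0.    ,  1.476 , -0.119 ]), 'dq': array([ 0.0008, -0.0018, -0.0018, -0.0015, -0.0017,  0.0005]), 'effort': array([  0.0006, -39.4903, -37.1361,  -0.0001,   0.004 ,   0.    ]), 'tool_pos': array([0.2804, 0.5579, 0.2302]), 'tool_rot': array([-0.725 , -3.0561,  0.0027]), 'contact_force': array([0.0903, 1.0237, 0.5277]), 'wrist_torque': array([ 0.0262, -0.0213,  0.0169]), 'grip_force': 0.0, 'opening': 0.08561358534378154}
```

View pics/top0.png

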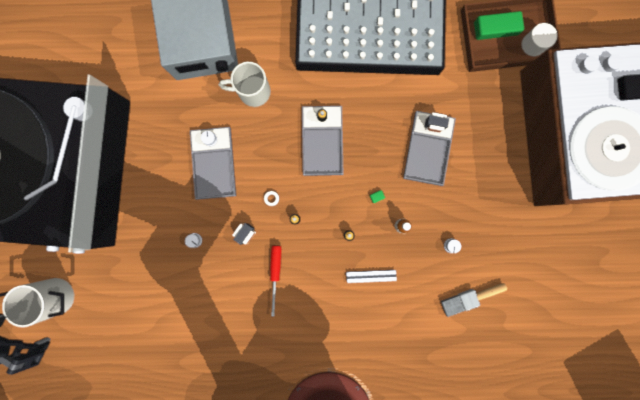

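View pics/scene0.png

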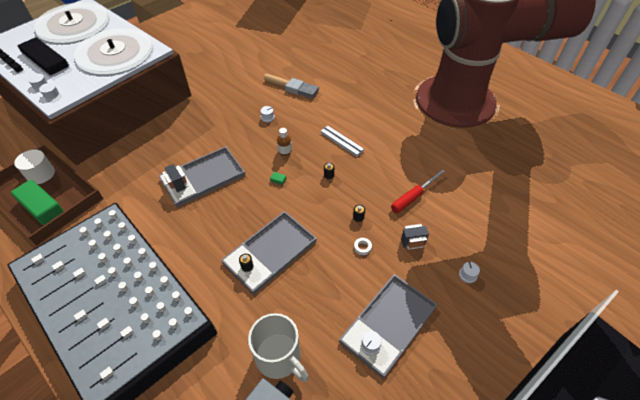

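The top view shows the knobs at (193,240) and (453,245), rollers at (294,218) and (349,236), the transformer at (243,233) and the bottle at (404,227). The trays, left to right, are knob (213,165), roller (322,140) and transformer (430,150).

```bash
cat > h.py <<'E'
import numpy as np,cv2
np.set_printoptions(precision=4,suppress=True)
def cloud(f):
    z=np.load(f);K,R,t,d=z['camera_matrix'],z['R'],z['t'],z['d'].astype(float)
    v,u=np.indices(d.shape)
    c=np.stack([(u-K[0,2])/K[0,0]*d,(v-K[1,2])/K[1,1]*d,d],-1)
    W=(c-t)@R; W[d==0]=np.nan
    return z['p'],W
def px(f,X):
    z=np.load(f);c=z['R']@np.asarray(X,float)+z['t'];c=z['camera_matrix']@c;return c[:2]/c[2]
def ray(f,uv,h):
    z=np.load(f);d=z['R'].T@np.linalg.solve(z['camera_matrix'],[uv[0],uv[1],1]);o=-z['R'].T@z['t'];return o+d*(h-o[2])/d[2]
E
python3 - <<'E'
from h import *
N={'knob1':(193,240),'knob2':(453,245),'roll1':(294,218),'roll2':(349,236),'trafo':(243,233),'cleaner':(404,227),'ring':(272,199),'green':(377,197),'screwdriver':(275,280),'bar':(371,276)}
p,W=cloud('top0.npz')
tb=W[255:270,200:500].reshape(-1,3);print('table z',np.nanmedian(tb[:,2]))
ps,S=cloud('scene0.npz')
S2=S.reshape(-1,3)
for n,(u,v) in N.items():
    w=W[v-14:v+15,u-14:u+15].reshape(-1,3);w=w[w[:,2]>0.006]
    top=np.nanmax(w[:,2]);m=w[w[:,2]>top-.007]
    c=m.mean(0)[:2]
    s=S2[(np.hypot(*(S2[:,:2]-c).T)<.035)&(S2[:,2]>.006)]
    ts=np.nanpercentile(s[:,2],98);s=s[s[:,2]>ts-.006]
    rt=cv2.minAreaRect(m[:,:2].astype(np.float32)*1000)
    rs=cv2.minAreaRect(s[:,:2].astype(np.float32)*1000)
    print(n,len(m),'top',top,rt,'| scene',len(s),ts,rs)
# trays: grey pocket floor mask
hsv=cv2.cvtColor(p,cv2.COLOR_RGB2HSV)
for n,(u,v) in {'tk':(213,175),'tr':(322,150),'tt':(428,160)}.items():
    m=((hsv[...,1]<70)).astype(np.uint8); m[:95]=0
    q,lab=cv2.connectedComponents(m); b=(lab==lab[v,u]).astype(np.uint8)
    cs,_=cv2.findContours(b,cv2.RETR_EXTERNAL,2);c=max(cs,key=cv2.contourArea);r=cv2.minAreaRect(c);bx=cv2.boxPoints(r)
    print(n,b.sum(),r,'\n',np.array([ray('top0.npz',x,.014)[:2] for x in bx]))
    print('floor z',np.nanmedian(W[v-10:v+10,u-10:u+10,2]))
a=cv2.resize(p[90:290,170:480,::-1],None,fx=2.5,fy=2.5,interpolation=cv2.INTER_CUBIC);cv2.imwrite('pics/crop1.png',a)
a=cv2.resize(ps[90:380,150:500,::-1],None,fx=2,fy=2,interpolation=cv2.INTER_CUBIC);cv2.imwrite('pics/crop2.png',a)
E
```

```text
table z -0.0006789329190400543
knob1 133 top 0.0296830827259905 ((430.61370849609375, 318.7574157714844), (31.180692672729492, 28.754575729370117), 89.90428161621094) | scene 200 0.027647214036204248 ((433.41229248046875, 322.3333435058594), (30.16657829284668, 33.286563873291016), 89.27489471435547)
knob2 132 top 0.029324315844285378 ((405.5851745605469, -309.8387756347656), (30.414350509643555, 29.894794464111328), 42.174530029296875) | scene 90 0.027943040908581247 ((408.6003723144531, -306.50946044921875), (34.15929412841797, 30.553287506103516), 72.2999496459961)
roll1 20 top 0.03848678651310279 ((475.28802490234375, 74.83747863769531), (16.88810157775879, 16.594919204711914), 88.23233795166016) | scene 19 0.037322535698263326 ((482.66522216796875, 73.53355407714844), (10.471061706542969, 14.831989288330078), 46.44058609008789)
roll2 11 top 0.03996598462341905 ((432.5617370605469, -60.98133087158203), (14.746332168579102, 7.812747001647949), 30.594066619873047) | scene 20 0.03755423385761806 ((436.9740295410156, -54.44328308105469), (9.151610374450684, 17.341285705566406), 87.95
[... 1502 characters left out ...]
12088494797944953 ((337.6668701171875, -109.67327880859375), (28.084991455078125, 68.63652801513672), 0.6456347107887268)
tk 2846 ((212.1888885498047, 162.68869018554688), (69.54418182373047, 41.189517974853516), 85.33314514160156) 
 [[0.7    0.3299]
 [0.7067 0.2291]
 [0.5358 0.2165]
 [0.5294 0.3165]]
floor z 0.00345662199187611
tr 2719 ((322.0, 140.5), (69.0, 40.0), 90.0) 
 [[ 0.7544  0.0512]
 [ 0.7527 -0.0474]
 [ 0.582  -0.044 ]
 [ 0.5837  0.0538]]
floor z 0.0033736470833872854
tt 2820 ((429.18798828125, 147.21600341796875), (40.87532424926758, 70.65974426269531), 10.304845809936523) 
 [[ 0.5713 -0.1925]
 [ 0.7428 -0.2282]
 [ 0.7229 -0.3269]
 [ 0.5517 -0.2904]]
floor z 0.003003928198265532
```

View pics/crop1.png

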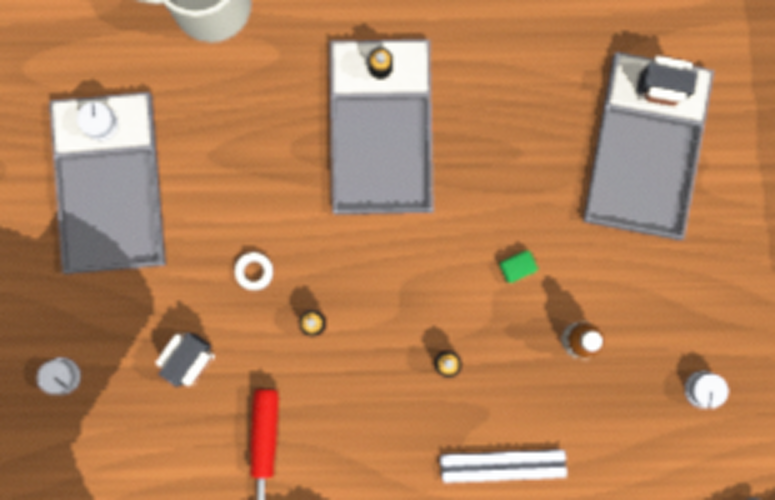

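```bash
python3 - <<'E'
from h import *
for n,uv,h in [('r1',(295.0,219.1),.036),('r2',(349.2,235.6),.036)]: print(n,ray('top0.npz',uv,h))
for n,X in {'tk':(.5905,.271,.004),'tr':(.641,.004,.004),'tt':(.6185,-.253,.004),'r1':(.478,.074,.038),'r2':(.435,-.058,.038)}.items(): print(n,px('top0.npz',X),px('scene0.npz',X))
t=np.load('top0.npz')['p'];s=np.load('scene0.npz')['p']
f=lambda a:cv2.resize(a[...,::-1],(380,380),interpolation=cv2.INTER_NEAREST)
cv2.imwrite('pics/tz.png',np.hstack([f(t[218:248,228:258]),f(s[218:258,395:435])]))
# rollers in scene: dark blobs ; two-view
hsv=cv2.cvtColor(s,cv2.COLOR_RGB2HSV)
for n,(u,v) in {'r1':(359,213),'r2':(329,171)}.items():
    g=hsv[v-12:v+12,u-12:u+12]; m=(g[...,2]<60)|(g[...,1]<0); y,x=np.nonzero(m);print(n,'dark bbox',x.min()+u-12,x.max()+u-12,y.min()+v-12,y.max()+v-12)
    y,x=np.nonzero((hsv[v-12:v+2,u-12:u+12,2]>110)&(hsv[v-12:v+2,u-12:u+12,0]>18)); 
E
```

```text
r1 [0.4762 0.071  0.036 ]
r2 [ 0.4349 -0.0571  0.036 ]
tk [214.1408 174.1815] [397.9508 310.918 ]
tr [321.9348 152.0511] [281.5279 241.9576]
tt [425.843  159.3404] [214.8809 170.7209]
r1 [293.6802 218.3807] [360.2399 206.2577]
r2 [349.6379 235.5707] [329.3878 162.9083]
r1 dark bbox 353 364 210 221
r2 dark bbox 324 333 168 178
```

View pics/tz.png

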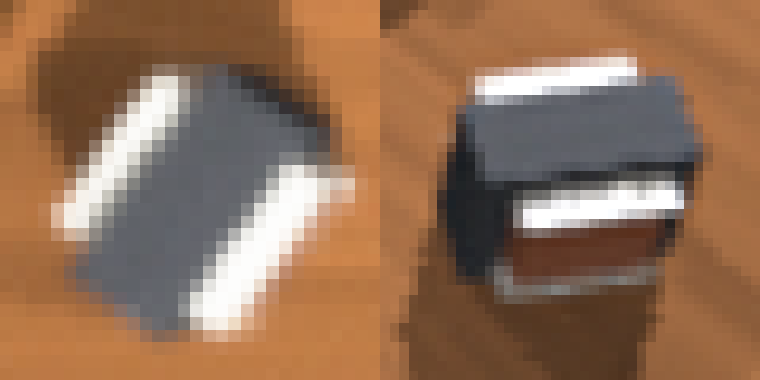

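View pics/crop2.png

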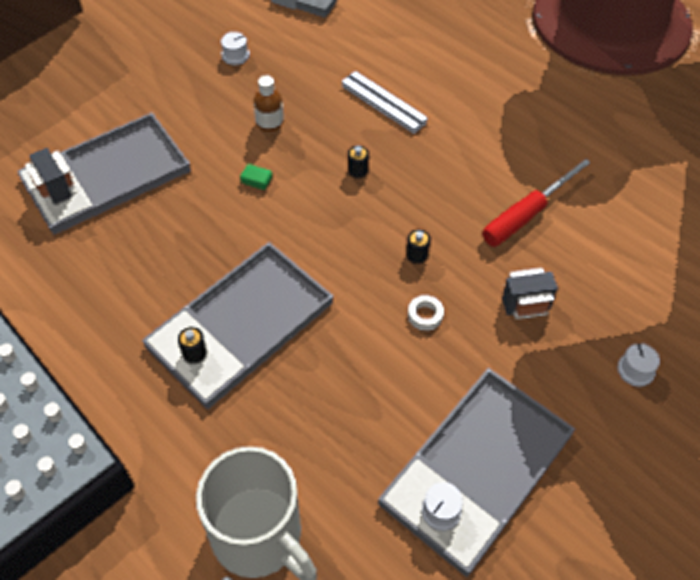

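The zoom shows the transformer's core axis running from lower left to upper right, about 143° in the world frame. That puts the grip axis at about 53°. I'll start with the transformer.

```bash
cat > go.py <<'E'
# python3 go.py x y z yaw(world angle of tool y, deg): remaining turn and shift in tool axes
import sys,numpy as np
from station import ctrl
from scipy.spatial.transform import Rotation as Q
np.set_printoptions(precision=4,suppress=True)
x,y,z,a=map(float,sys.argv[1:]);o=ctrl.get_obs();r=Q.from_rotvec(o['tool_rot']);a=np.radians(a)
g=Q.from_matrix(np.array([[-np.sin(a),np.cos(a),0],[np.cos(a),np.sin(a),0],[0,0,-1]]))
g=Q.from_matrix(np.column_stack([[-np.sin(a),np.cos(a),0],[np.cos(a),np.sin(a),0],[0,0,-1]]))
d=np.array([x,y,z])-o['tool_pos']
print('t',o['t'],'turn',np.degrees((r.inv()*g).as_rotvec()),'shift after turn',g.inv().apply(d),'now',o['tool_pos'],'F',o['contact_force'],'open',o['opening'],o['grip_force'])
E
sed -i '/\[-np.sin(a),np.cos(a),0\],\[np.cos(a),np.sin(a),0\],\[0,0,-1\]\]))$/{/np.array/d}' go.py
python3 go.py .447 .197 .10 52.5
```

```text
t 0.1 turn [-0.1049 -0.0026 10.8102] shift after turn [-0.3519 -0.1849  0.1302] now [0.2804 0.5579 0.2302] F [0.0903 1.0237 0.5277] open 0.08561358534378154 0.0
```

Emit:
{"method": "jog_arm", "body": {
  "steps": [
    {"delta_rot": [0, 0, 5.4], "linear": [0, 0, 0], "grip": 0.085},
    {"delta_rot": [0, 0, 5.4], "linear": [0, 0, 0], "grip": 0.085},
    {"delta_rot": [0, 0, 0], "linear": [-0.043, -0.0225, 0.005], "grip": 0.085},
    {"delta_rot": [0, 0, 0], "linear": [-0.043, -0.0225, 0.005], "grip": 0.085},
    {"delta_rot": [0, 0, 0], "linear": [-0.043, -0.0225, 0.005], "grip": 0.085},
    {"delta_rot": [0, 0, 0], "linear": [-0.043, -0.0225, 0.005], "grip": 0.085},
    {"delta_rot": [0, 0, 0], "linear": [-0.043, -0.0225, 0.005], "grip": 0.085},
    {"delta_rot": [0, 0, 0], "linear": [-0.043, -0.0225, 0.005], "grip": 0.085},
    {"delta_rot": [0, 0, 0], "linear": [-0.043, -0.0225, 0.005], "grip": 0.085},
    {"delta_rot": [0, 0, 0], "linear": [0, 0, 0], "grip": 0.085}
  ],
  "newtons": 40
}}

```text
t: 1.1
tool_pos: [0.4249, 0.2457, 0.195]
tool_rot: [-1.02, -2.971, 0.004]
contact_force: [0.1, 0.6, -0.0]
opening: 0.0853
grip_force: 0.0
```

```bash
python3 go.py .447 .197 .008 52.5
```

```text
t 1.1 turn [-0.144   0.0285 -0.4041] shift after turn [-0.0472 -0.0252  0.187 ] now [0.4249 0.2457 0.195 ] F [ 0.098   0.5896 -0.0207] open 0.08525345194903904 0.0
```

Emit:
{"method": "jog_arm", "body": {
  "steps": [
    {"delta_rot": [0, 0, 0], "linear": [-0.0235, -0.0125, 0.015], "grip": 0.085},
    {"delta_rot": [0, 0, 0], "linear": [-0.0235, -0.0125, 0.025], "grip": 0.085},
    {"delta_rot": [0, 0, 0], "linear": [0, 0, 0.04], "grip": 0.085},
    {"delta_rot": [0, 0, 0], "linear": [0, 0, 0.04], "grip": 0.085},
    {"delta_rot": [0, 0, 0], "linear": [0, 0, 0.03], "grip": 0.085},
    {"delta_rot": [0, 0, 0], "linear": [0, 0, 0.02], "grip": 0.085},
    {"delta_rot": [0, 0, 0], "linear": [0, 0, 0.017], "grip": 0.085},
    {"delta_rot": [0, 0, 0], "linear": [0, 0, 0], "grip": 0.085},
    {"delta_rot": [0, 0, 0], "linear": [0, 0, 0], "grip": 0.085}
  ]
}}

```text
t: 2.0
tool_pos: [0.4454, 0.2022, 0.0093]
tool_rot: [-1.008, -2.975, 0.001]
contact_force: [-0.2, 0.2, 0.4]
opening: 0.0849
grip_force: 0.0
```

```bash
python3 go.py .447 .197 .008 52.5
```

```text
t 2.0 turn [-0.0326 -0.0336  0.0474] shift after turn [-0.0044 -0.0032  0.0013] now [0.4454 0.2022 0.0093] F [-0.2284  0.1539  0.4065] open 0.08486402652670126 0.0
```

Emit:
{"method": "jog_arm", "body": {
  "steps": [
    {"delta_rot": [0, 0, 0], "linear": [-0.0044, -0.003, 0], "grip": 0.085},
    {"delta_rot": [0, 0, 0], "linear": [0, 0, 0], "grip": 0.06},
    {"delta_rot": [0, 0, 0], "linear": [0, 0, 0], "grip": 0.045},
    {"delta_rot": [0, 0, 0], "linear": [0, 0, 0], "grip": 0.03},
    {"delta_rot": [0, 0, 0], "linear": [0, 0, 0], "grip": 0.025},
    {"delta_rot": [0, 0, 0], "linear": [0, 0, 0], "grip": 0.025},
    {"delta_rot": [0, 0, 0], "linear": [0, 0, 0], "grip": 0.025}
  ],
  "newtons": 40
}}

```text
t: 2.7
tool_pos: [0.4479, 0.1968, 0.0099]
tool_rot: [1.009, 2.974, 0.0]
contact_force: [-0.5, -1.1, 5.1]
opening: 0.0374
grip_force: 42.0
```

```bash
python3 go.py .6195 -.252 .12 78
```

```text
t 2.7 turn [  0.0118   0.0358 -25.4859] shift after turn [-0.2612 -0.4033 -0.1101] now [0.4479 0.1968 0.0099] F [-0.4591 -1.0963  5.0645] open 0.037368202702333396 42.02706813812256
```

Emit:
{"method": "jog_arm", "body": {
  "steps": [
    {"delta_rot": [0, 0, 0], "linear": [0, 0, -0.015], "grip": 0.025},
    {"delta_rot": [0, 0, 0], "linear": [0, 0, -0.03], "grip": 0.025},
    {"delta_rot": [0, 0, 0], "linear": [0, 0, -0.035], "grip": 0.025},
    {"delta_rot": [0, 0, 0], "linear": [0, 0, -0.03], "grip": 0.025},
    {"delta_rot": [0, 0, -6.4], "linear": [0, 0, 0], "grip": 0.025},
    {"delta_rot": [0, 0, -6.4], "linear": [0, 0, 0], "grip": 0.025},
    {"delta_rot": [0, 0, -6.4], "linear": [0, 0, 0], "grip": 0.025},
    {"delta_rot": [0, 0, -6.3], "linear": [0, 0, 0], "grip": 0.025},
    {"delta_rot": [0, 0, 0], "linear": [-0.012, -0.018, 0], "grip": 0.025},
    {"delta_rot": [0, 0, 0], "linear": [-0.018, -0.028, 0], "grip": 0.025}
  ]
}}

```text
t: 3.7
tool_pos: [0.4662, 0.146, 0.118]
tool_rot: [-0.323, -3.123, -0.0]
contact_force: [1.4, -1.0, -1.9]
opening: 0.037
grip_force: 41.2
```

Emit:
{"method": "jog_arm", "body": {
  "steps": [
    {"delta_rot": [0, 0, 0], "linear": [-0.023, -0.035, 0], "grip": 0.025},
    {"delta_rot": [0, 0, 0], "linear": [-0.023, -0.035, 0], "grip": 0.025},
    {"delta_rot": [0, 0, 0], "linear": [-0.023, -0.035, 0], "grip": 0.025},
    {"delta_rot": [0, 0, 0], "linear": [-0.023, -0.035, 0], "grip": 0.025},
    {"delta_rot": [0, 0, 0], "linear": [-0.023, -0.035, 0], "grip": 0.025},
    {"delta_rot": [0, 0, 0], "linear": [-0.023, -0.035, 0], "grip": 0.025},
    {"delta_rot": [0, 0, 0], "linear": [-0.023, -0.035, 0], "grip": 0.025},
    {"delta_rot": [0, 0, 0], "linear": [-0.023, -0.035, 0], "grip": 0.025},
    {"delta_rot": [0, 0, 0], "linear": [-0.023, -0.035, 0], "grip": 0.025},
    {"delta_rot": [0, 0, 0], "linear": [-0.012, -0.018, 0], "grip": 0.025}
  ]
}}

```text
t: 4.7
tool_pos: [0.6124, -0.2285, 0.1179]
tool_rot: [-0.332, -3.123, -0.0]
contact_force: [-0.4, 0.2, -2.7]
opening: 0.0374
grip_force: 41.2
```

```bash
python3 go.py .6195 -.252 .0145 78
```

```text
t 4.7 turn [-0.0053 -0.0511 -0.12  ] shift after turn [-0.0118 -0.0215  0.1034] now [ 0.6124 -0.2285  0.1179] F [-0.3837  0.2053 -2.6531] open 0.037377160905761035 41.213579177856445
```

Emit:
{"method": "jog_arm", "body": {
  "steps": [
    {"delta_rot": [0, 0, 0], "linear": [-0.006, -0.011, 0], "grip": 0.025},
    {"delta_rot": [0, 0, 0], "linear": [-0.003, -0.006, 0.01], "grip": 0.025},
    {"delta_rot": [0, 0, 0], "linear": [0, 0, 0.025], "grip": 0.025},
    {"delta_rot": [0, 0, 0], "linear": [0, 0, 0.025], "grip": 0.025},
    {"delta_rot": [0, 0, 0], "linear": [0, 0, 0.02], "grip": 0.025},
    {"delta_rot": [0, 0, 0], "linear": [0, 0, 0.008], "grip": 0.025},
    {"delta_rot": [0, 0, 0], "linear": [0, 0, 0], "grip": 0.025},
    {"delta_rot": [0, 0, 0], "linear": [0, 0, 0], "grip": 0.025}
  ]
}}

```text
t: 5.5
tool_pos: [0.6179, -0.2439, 0.0319]
tool_rot: [0.327, 3.124, -0.0]
contact_force: [0.0, -0.0, -1.4]
opening: 0.0373
grip_force: 41.2
```

```bash
python3 go.py .6195 -.252 .0145 78; python3 - <<'E'
from station import ctrl
import cv2,numpy as np
a=ctrl.get_image('scene')[0][120:230,140:270];b=ctrl.get_image('top')[0][100:200,380:480]
f=lambda a:cv2.resize(a[...,::-1],(390,390),interpolation=2)
cv2.imwrite('pics/pl1.png',np.hstack([f(a),f(b)]))
E
```

```text
t 5.5 turn [-0.0079  0.0516  0.0455] shift after turn [-0.0032 -0.0076  0.0174] now [ 0.6179 -0.2439  0.0319] F [ 0.047  -0.0385 -1.3543] open 0.03734527427877058 41.17323696613312
```

View pics/pl1.png

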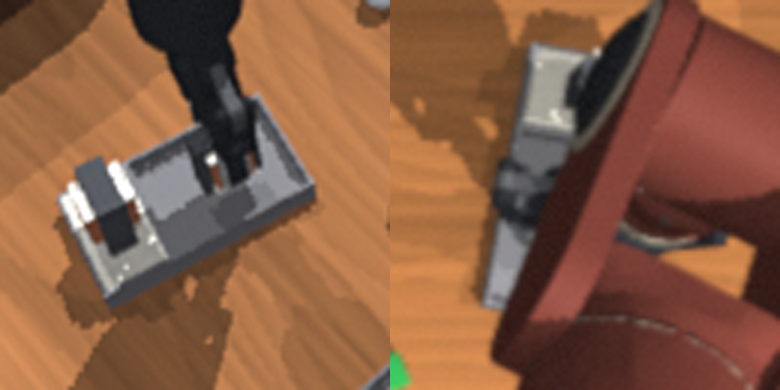

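The transformer is held over the pocket, visible at about (225,175) in the left panel. I'll centre it and lower it gently.

Emit:
{"method": "jog_arm", "body": {
  "steps": [
    {"delta_rot": [0, 0, 0], "linear": [-0.003, -0.0075, 0], "grip": 0.025},
    {"delta_rot": [0, 0, 0], "linear": [0, 0, 0.006], "grip": 0.025},
    {"delta_rot": [0, 0, 0], "linear": [0, 0, 0.004], "grip": 0.025},
    {"delta_rot": [0, 0, 0], "linear": [0, 0, 0.003], "grip": 0.025},
    {"delta_rot": [0, 0, 0], "linear": [0, 0, 0.002], "grip": 0.025},
    {"delta_rot": [0, 0, 0], "linear": [0, 0, 0.001], "grip": 0.025},
    {"delta_rot": [0, 0, 0], "linear": [0, 0, 0], "grip": 0.025},
    {"delta_rot": [0, 0, 0], "linear": [0, 0, 0], "grip": 0.025}
  ]
}}

```text
t: 6.4
tool_pos: [0.619, -0.2522, 0.0154]
tool_rot: [0.328, 3.124, -0.0]
contact_force: [1.0, 0.7, -2.6]
opening: 0.0369
grip_force: 41.2
```

```bash
python3 go.py .6195 -.252 .0139 78
```

```text
t 6.4 turn [-0.0032  0.009   0.0175] shift after turn [-0.0004  0.0003  0.0015] now [ 0.619  -0.2522  0.0154] F [ 0.9999  0.6579 -2.6295] open 0.03692429132762694 41.23743653297424
```

Emit:
{"method": "jog_arm", "body": {
  "steps": [
    {"delta_rot": [0, 0, 0], "linear": [0, 0, 0.001], "grip": 0.025},
    {"delta_rot": [0, 0, 0], "linear": [0, 0, 0.001], "grip": 0.025},
    {"delta_rot": [0, 0, 0], "linear": [0, 0, 0], "grip": 0.025},
    {"delta_rot": [0, 0, 0], "linear": [0, 0, 0], "grip": 0.025}
  ]
}}

```text
t: 6.8
tool_pos: [0.6192, -0.2523, 0.014]
tool_rot: [0.328, 3.124, -0.0]
contact_force: [-0.5, 0.6, 1.6]
opening: 0.0371
grip_force: 41.6
```

Emit:
{"method": "jog_arm", "body": {
  "steps": [
    {"delta_rot": [0, 0, 0], "linear": [0, 0, 0.0005], "grip": 0.037},
    {"delta_rot": [0, 0, 0], "linear": [0, 0, 0], "grip": 0.041},
    {"delta_rot": [0, 0, 0], "linear": [0, 0, 0], "grip": 0.046},
    {"delta_rot": [0, 0, 0], "linear": [0, 0, 0], "grip": 0.048},
    {"delta_rot": [0, 0, 0], "linear": [0, 0, 0], "grip": 0.048},
    {"delta_rot": [0, 0, 0], "linear": [0, 0, -0.01], "grip": 0.048},
    {"delta_rot": [0, 0, 0], "linear": [0, 0, -0.02], "grip": 0.048},
    {"delta_rot": [0, 0, 0], "linear": [0, 0, -0.03], "grip": 0.048},
    {"delta_rot": [0, 0, 0], "linear": [0, 0, -0.03], "grip": 0.06},
    {"delta_rot": [0, 0, 0], "linear": [0, 0, -0.01], "grip": 0.07}
  ]
}}

```text
t: 7.8
tool_pos: [0.6212, -0.2534, 0.118]
tool_rot: [0.327, 3.117, -0.005]
contact_force: [1.3, -0.1, 1.5]
opening: 0.0698
grip_force: 0.0
```

```bash
python3 go.py .407 -.308 .11 90
```

```text
t 7.8 turn [ -0.1667   0.4026 -11.9862] shift after turn [ 0.2142 -0.0546  0.008 ] now [ 0.6212 -0.2534  0.118 ] F [ 1.2911 -0.0593  1.4707] open 0.06984093256384441 0.0
```

Next is knob 2, the right one. Over it at yaw 90°, tool x is world −x and tool y is world +y.

Emit:
{"method": "jog_arm", "body": {
  "steps": [
    {"delta_rot": [0, 0, -6], "linear": [0, 0, 0], "grip": 0.07},
    {"delta_rot": [0, 0, -6], "linear": [0, 0, 0], "grip": 0.07},
    {"delta_rot": [0, 0, 0], "linear": [0.03, -0.0075, 0], "grip": 0.07},
    {"delta_rot": [0, 0, 0], "linear": [0.036, -0.009, 0], "grip": 0.07},
    {"delta_rot": [0, 0, 0], "linear": [0.036, -0.009, 0], "grip": 0.07},
    {"delta_rot": [0, 0, 0], "linear": [0.036, -0.009, 0], "grip": 0.07},
    {"delta_rot": [0, 0, 0], "linear": [0.036, -0.009, 0], "grip": 0.07},
    {"delta_rot": [0, 0, 0], "linear": [0.036, -0.009, 0], "grip": 0.07},
    {"delta_rot": [0, 0, 0], "linear": [0, 0, 0], "grip": 0.07},
    {"delta_rot": [0, 0, 0], "linear": [0, 0, 0], "grip": 0.07}
  ]
}}

```text
t: 8.8
tool_pos: [0.4085, -0.3048, 0.1126]
tool_rot: [0.002, 3.141, 0.0]
contact_force: [0.9, 0.0, -0.4]
opening: 0.0698
grip_force: 0.0
```

```bash
python3 go.py .407 -.308 .007 90
```

```text
t 8.8 turn [ 0.0127  0.0177 -0.074 ] shift after turn [ 0.0015 -0.0032  0.1056] now [ 0.4085 -0.3048  0.1126] F [ 0.8788  0.0468 -0.4105] open 0.06979384056553128 0.0
```

Emit:
{"method": "jog_arm", "body": {
  "steps": [
    {"delta_rot": [0, 0, 0], "linear": [0.0015, -0.003, 0], "grip": 0.07},
    {"delta_rot": [0, 0, 0], "linear": [0, 0, 0.02], "grip": 0.07},
    {"delta_rot": [0, 0, 0], "linear": [0, 0, 0.03], "grip": 0.07},
    {"delta_rot": [0, 0, 0], "linear": [0, 0, 0.03], "grip": 0.07},
    {"delta_rot": [0, 0, 0], "linear": [0, 0, 0.015], "grip": 0.07},
    {"delta_rot": [0, 0, 0], "linear": [0, 0, 0.009], "grip": 0.07},
    {"delta_rot": [0, 0, 0], "linear": [0, 0, 0], "grip": 0.07},
    {"delta_rot": [0, 0, 0], "linear": [0, 0, 0], "grip": 0.07}
  ]
}}

```text
t: 9.6
tool_pos: [0.4084, -0.3084, 0.0099]
tool_rot: [-0.001, 3.14, -0.002]
contact_force: [-0.8, 0.0, 0.0]
opening: 0.0705
grip_force: 0.0
```

```bash
python3 go.py .407 -.308 .0075 90
```

```text
t 9.6 turn [-0.073   0.0742  0.0276] shift after turn [0.0014 0.0004 0.0024] now [ 0.4084 -0.3084  0.0099] F [-0.8133  0.0396  0.0302] open 0.07045049517085679 0.0
```

Emit:
{"method": "jog_arm", "body": {
  "steps": [
    {"delta_rot": [0, 0, 0], "linear": [0.001, 0, 0.002], "grip": 0.06},
    {"delta_rot": [0, 0, 0], "linear": [0, 0, 0], "grip": 0.05},
    {"delta_rot": [0, 0, 0], "linear": [0, 0, 0], "grip": 0.038},
    {"delta_rot": [0, 0, 0], "linear": [0, 0, 0], "grip": 0.03},
    {"delta_rot": [0, 0, 0], "linear": [0, 0, 0], "grip": 0.02},
    {"delta_rot": [0, 0, 0], "linear": [0, 0, 0], "grip": 0.02},
    {"delta_rot": [0, 0, 0], "linear": [0, 0, 0], "grip": 0.02}
  ],
  "newtons": 30
}}

```text
t: 10.3
tool_pos: [0.4067, -0.3082, 0.0076]
tool_rot: [-0.0, 3.141, -0.001]
contact_force: [-2.1, 0.9, 6.6]
opening: 0.0302
grip_force: 29.9
```

```bash
python3 go.py .616 .273 .11 94.5
```

```text
t 10.3 turn [-0.0412  0.0237 -4.488 ] shift after turn [-0.2542  0.5629 -0.1024] now [ 0.4067 -0.3082  0.0076] F [-2.0567  0.9239  6.5625] open 0.03019209314598879 29.939295927870262
```

Emit:
{"method": "jog_arm", "body": {
  "steps": [
    {"delta_rot": [0, 0, 0], "linear": [0, 0, -0.01], "grip": 0.02},
    {"delta_rot": [0, 0, 0], "linear": [0, 0, -0.02], "grip": 0.02},
    {"delta_rot": [0, 0, 0], "linear": [0, 0, -0.03], "grip": 0.02},
    {"delta_rot": [0, 0, 0], "linear": [0, 0, -0.03], "grip": 0.02},
    {"delta_rot": [0, 0, -4.5], "linear": [0, 0, -0.012], "grip": 0.02},
    {"delta_rot": [0, 0, 0], "linear": [0, 0, 0], "grip": 0.02}
  ]
}}

```text
t: 10.9
tool_pos: [0.4077, -0.3089, 0.1117]
tool_rot: [-0.123, 3.135, -0.006]
contact_force: [-0.3, 0.7, -1.2]
opening: 0.0302
grip_force: 29.8
```

```bash
python3 go.py .616 .273 .11 94.5; python3 - <<'E'
from station import ctrl
import cv2,numpy as np
a=ctrl.get_image('scene')[0][40:230,150:340]
cv2.imwrite('pics/k2.png',cv2.resize(a[...,::-1],(570,570),interpolation=2))
E
```

```text
t 10.9 turn [-0.2312  0.2035  0.0112] shift after turn [-0.2533  0.5638  0.0017] now [ 0.4077 -0.3089  0.1117] F [-0.332   0.7208 -1.1933] open 0.03020408478603097 29.83529684108362
```

View pics/k2.png

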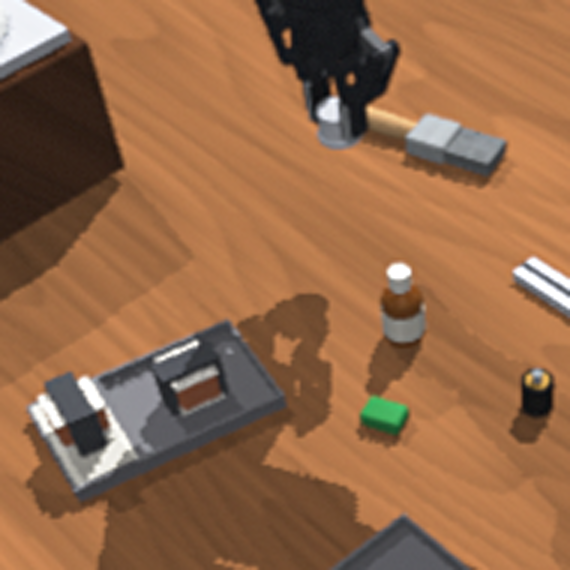

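The transformer stands in its pocket at (190,375), and the knob hangs straight in the grip at (340,120).

Emit:
{"method": "jog_arm", "body": {
  "steps": [
    {"delta_rot": [0, 0, 0], "linear": [-0.009, 0.02, 0], "grip": 0.02},
    {"delta_rot": [0, 0, 0], "linear": [-0.018, 0.04, 0], "grip": 0.02},
    {"delta_rot": [0, 0, 0], "linear": [-0.018, 0.04, 0], "grip": 0.02},
    {"delta_rot": [0, 0, 0], "linear": [-0.018, 0.04, 0], "grip": 0.02},
    {"delta_rot": [0, 0, 0], "linear": [-0.018, 0.04, 0], "grip": 0.02},
    {"delta_rot": [0, 0, 0], "linear": [-0.018, 0.04, 0], "grip": 0.02},
    {"delta_rot": [0, 0, 0], "linear": [-0.018, 0.04, 0], "grip": 0.02},
    {"delta_rot": [0, 0, 0], "linear": [-0.018, 0.04, 0], "grip": 0.02},
    {"delta_rot": [0, 0, 0], "linear": [-0.018, 0.04, 0], "grip": 0.02},
    {"delta_rot": [0, 0, 0], "linear": [-0.018, 0.04, 0], "grip": 0.02}
  ]
}}

```text
t: 11.95
tool_pos: [0.546, 0.0864, 0.1067]
tool_rot: [0.121, -3.136, 0.0]
contact_force: [1.0, -1.1, -0.2]
opening: 0.0305
grip_force: 29.9
```

Emit:
{"method": "jog_arm", "body": {
  "steps": [
    {"delta_rot": [0, 0, 0], "linear": [-0.018, 0.04, 0], "grip": 0.02},
    {"delta_rot": [0, 0, 0], "linear": [-0.018, 0.04, 0], "grip": 0.02},
    {"delta_rot": [0, 0, 0], "linear": [-0.018, 0.04, 0], "grip": 0.02},
    {"delta_rot": [0, 0, 0], "linear": [-0.018, 0.04, 0], "grip": 0.02},
    {"delta_rot": [0, 0, 0], "linear": [-0.009, 0.02, 0], "grip": 0.02},
    {"delta_rot": [0, 0, 0], "linear": [0, 0, 0], "grip": 0.02},
    {"delta_rot": [0, 0, 0], "linear": [0, 0, 0], "grip": 0.02}
  ]
}}

```text
t: 12.65
tool_pos: [0.6124, 0.2701, 0.1066]
tool_rot: [0.123, -3.136, 0.002]
contact_force: [-0.3, -1.3, -1.0]
opening: 0.0302
grip_force: 30.0
```

```bash
python3 go.py .616 .273 .0125 94.5
```

```text
t 12.65 turn [-0.0696 -0.194   0.0057] shift after turn [-0.0038  0.0026  0.0941] now [0.6124 0.2701 0.1066] F [-0.3113 -1.3152 -1.0463] open 0.030152706057086615 29.973434547082434
```

Emit:
{"method": "jog_arm", "body": {
  "steps": [
    {"delta_rot": [0, 0, 0], "linear": [-0.0038, 0.0026, 0], "grip": 0.02},
    {"delta_rot": [0, 0, 0], "linear": [0, 0, 0.02], "grip": 0.02},
    {"delta_rot": [0, 0, 0], "linear": [0, 0, 0.03], "grip": 0.02},
    {"delta_rot": [0, 0, 0], "linear": [0, 0, 0.02], "grip": 0.02},
    {"delta_rot": [0, 0, 0], "linear": [0, 0, 0.012], "grip": 0.02},
    {"delta_rot": [0, 0, 0], "linear": [0, 0, 0.005], "grip": 0.02},
    {"delta_rot": [0, 0, 0], "linear": [0, 0, 0], "grip": 0.02},
    {"delta_rot": [0, 0, 0], "linear": [0, 0, 0], "grip": 0.02}
  ]
}}

```text
t: 13.45
tool_pos: [0.6182, 0.2734, 0.0232]
tool_rot: [-0.123, 3.137, 0.001]
contact_force: [-0.2, -0.2, 0.7]
opening: 0.0303
grip_force: 30.0
```

```bash
python3 go.py .616 .273 .0116 94.5
```

```text
t 13.45 turn [ 0.0282  0.1217 -0.0081] shift after turn [ 0.0022 -0.0002  0.0116] now [0.6182 0.2734 0.0232] F [-0.2365 -0.2476  0.6725] open 0.030343904379411528 29.97549921119571
```

Emit:
{"method": "jog_arm", "body": {
  "steps": [
    {"delta_rot": [0, 0, 0], "linear": [0.0015, 0, 0.004], "grip": 0.02},
    {"delta_rot": [0, 0, 0], "linear": [0, 0, 0.003], "grip": 0.02},
    {"delta_rot": [0, 0, 0], "linear": [0, 0, 0.002], "grip": 0.02},
    {"delta_rot": [0, 0, 0], "linear": [0, 0, 0.001], "grip": 0.02},
    {"delta_rot": [0, 0, 0], "linear": [0, 0, 0], "grip": 0.02},
    {"delta_rot": [0, 0, 0], "linear": [0, 0, 0], "grip": 0.02}
  ]
}}

```text
t: 14.05
tool_pos: [0.6158, 0.2732, 0.0118]
tool_rot: [-0.124, 3.139, 0.0]
contact_force: [0.3, -0.5, -0.7]
opening: 0.0299
grip_force: 30.0
```

Emit:
{"method": "jog_arm", "body": {
  "steps": [
    {"delta_rot": [0, 0, 0], "linear": [0, 0, 0.0007], "grip": 0.02},
    {"delta_rot": [0, 0, 0], "linear": [0, 0, 0.0005], "grip": 0.02},
    {"delta_rot": [0, 0, 0], "linear": [0, 0, 0], "grip": 0.02},
    {"delta_rot": [0, 0, 0], "linear": [0, 0, 0], "grip": 0.02}
  ]
}}

```text
t: 14.45
tool_pos: [0.6159, 0.2732, 0.0116]
tool_rot: [0.124, -3.139, 0.0]
contact_force: [-3.1, 0.3, 4.7]
opening: 0.0297
grip_force: 30.6
```

Contact. I'll release and go for knob 1.

Emit:
{"method": "jog_arm", "body": {
  "steps": [
    {"delta_rot": [0, 0, 0], "linear": [0, 0, 0], "grip": 0.03},
    {"delta_rot": [0, 0, 0], "linear": [0, 0, 0], "grip": 0.034},
    {"delta_rot": [0, 0, 0], "linear": [0, 0, 0], "grip": 0.04},
    {"delta_rot": [0, 0, 0], "linear": [0, 0, 0], "grip": 0.046},
    {"delta_rot": [0, 0, 0], "linear": [0, 0, 0], "grip": 0.046},
    {"delta_rot": [0, 0, 0], "linear": [0, 0, -0.01], "grip": 0.046},
    {"delta_rot": [0, 0, 0], "linear": [0, 0, -0.02], "grip": 0.046},
    {"delta_rot": [0, 0, 0], "linear": [0, 0, -0.03], "grip": 0.046},
    {"delta_rot": [0, 0, 0], "linear": [0, 0, -0.03], "grip": 0.06},
    {"delta_rot": [0, 0, 0], "linear": [0, 0, -0.01], "grip": 0.07}
  ]
}}

```text
t: 15.45
tool_pos: [0.6181, 0.274, 0.1158]
tool_rot: [-0.124, 3.132, 0.003]
contact_force: [0.9, -0.7, 0.5]
opening: 0.0696
grip_force: 0.0
```

```bash
python3 go.py .432 .321 .0085 94.5
```

```text
t 15.45 turn [0.0983 0.4184 0.0167] shift after turn [0.1818 0.0615 0.1073] now [0.6181 0.274  0.1158] F [ 0.8547 -0.728   0.5008] open 0.06960995528609304 0.0
```

Emit:
{"method": "jog_arm", "body": {
  "steps": [
    {"delta_rot": [0, 0, 0], "linear": [0.03, 0.01, 0], "grip": 0.07},
    {"delta_rot": [0, 0, 0], "linear": [0.04, 0.0135, 0], "grip": 0.07},
    {"delta_rot": [0, 0, 0], "linear": [0.04, 0.0135, 0], "grip": 0.07},
    {"delta_rot": [0, 0, 0], "linear": [0.04, 0.0135, 0], "grip": 0.07},
    {"delta_rot": [0, 0, 0], "linear": [0.03, 0.01, 0.01], "grip": 0.07},
    {"delta_rot": [0, 0, 0], "linear": [0, 0, 0.03], "grip": 0.07},
    {"delta_rot": [0, 0, 0], "linear": [0, 0, 0.025], "grip": 0.07},
    {"delta_rot": [0, 0, 0], "linear": [0, 0, 0.005], "grip": 0.07},
    {"delta_rot": [0, 0, 0], "linear": [0, 0, 0], "grip": 0.07},
    {"delta_rot": [0, 0, 0], "linear": [0, 0, 0], "grip": 0.07}
  ]
}}

```text
t: 16.45
tool_pos: [0.4324, 0.3196, 0.0417]
tool_rot: [-0.123, 3.138, 0.001]
contact_force: [0.6, -0.0, 0.0]
opening: 0.0703
grip_force: 0.0
```

```bash
python3 go.py .432 .321 .0085 94.5
```

```text
t 16.45 turn [ 0.0375  0.0844 -0.0056] shift after turn [0.0003 0.0014 0.0332] now [0.4324 0.3196 0.0417] F [ 0.6193 -0.0188  0.0494] open 0.07026503614482647 0.0
```

Emit:
{"method": "jog_arm", "body": {
  "steps": [
    {"delta_rot": [0, 0, 0], "linear": [0, 0.0014, 0.015], "grip": 0.07},
    {"delta_rot": [0, 0, 0], "linear": [0, 0, 0.012], "grip": 0.07},
    {"delta_rot": [0, 0, 0], "linear": [0, 0, 0.006], "grip": 0.07},
    {"delta_rot": [0, 0, 0], "linear": [0, 0, 0], "grip": 0.06},
    {"delta_rot": [0, 0, 0], "linear": [0, 0, 0], "grip": 0.05},
    {"delta_rot": [0, 0, 0], "linear": [0, 0, 0], "grip": 0.038},
    {"delta_rot": [0, 0, 0], "linear": [0, 0, 0], "grip": 0.03},
    {"delta_rot": [0, 0, 0], "linear": [0, 0, 0], "grip": 0.02},
    {"delta_rot": [0, 0, 0], "linear": [0, 0, 0], "grip": 0.02},
    {"delta_rot": [0, 0, 0], "linear": [0, 0, 0], "grip": 0.02}
  ]
}}

```text
t: 17.45
tool_pos: [0.4319, 0.321, 0.0083]
tool_rot: [-0.124, 3.138, 0.001]
contact_force: [-0.3, 0.3, 3.9]
opening: 0.0301
grip_force: 29.8
```

```bash
python3 go.py .567 .269 .11 94.5
```

```text
t 17.45 turn [0.0245 0.0632 0.0149] shift after turn [-0.1306 -0.0624 -0.1017] now [0.4319 0.321  0.0083] F [-0.2709  0.3041  3.9263] open 0.03014944053001581 29.829028844833374
```

Emit:
{"method": "jog_arm", "body": {
  "steps": [
    {"delta_rot": [0, 0, 0], "linear": [0, 0, -0.01], "grip": 0.02},
    {"delta_rot": [0, 0, 0], "linear": [0, 0, -0.02], "grip": 0.02},
    {"delta_rot": [0, 0, 0], "linear": [0, 0, -0.03], "grip": 0.02},
    {"delta_rot": [0, 0, 0], "linear": [0, 0, -0.03], "grip": 0.02},
    {"delta_rot": [0, 0, 0], "linear": [-0.018, -0.009, 0], "grip": 0.02},
    {"delta_rot": [0, 0, 0], "linear": [-0.032, -0.015, 0], "grip": 0.02},
    {"delta_rot": [0, 0, 0], "linear": [-0.032, -0.015, 0], "grip": 0.02},
    {"delta_rot": [0, 0, 0], "linear": [-0.032, -0.015, 0], "grip": 0.02},
    {"delta_rot": [0, 0, 0], "linear": [-0.018, -0.009, 0], "grip": 0.02},
    {"delta_rot": [0, 0, 0], "linear": [0, 0, 0], "grip": 0.02}
  ]
}}

```text
t: 18.45
tool_pos: [0.5701, 0.2664, 0.0968]
tool_rot: [0.119, -3.139, 0.001]
contact_force: [0.3, 0.2, -1.0]
opening: 0.03
grip_force: 29.8
```

Emit:
{"method": "jog_arm", "body": {
  "steps": [
    {"delta_rot": [0, 0, 0], "linear": [0, 0, 0.015], "grip": 0.02},
    {"delta_rot": [0, 0, 0], "linear": [0, 0, 0.02], "grip": 0.02},
    {"delta_rot": [0, 0, 0], "linear": [0, 0, 0.02], "grip": 0.02},
    {"delta_rot": [0, 0, 0], "linear": [0, 0, 0.01], "grip": 0.02},
    {"delta_rot": [0, 0, 0], "linear": [0, 0, 0], "grip": 0.02},
    {"delta_rot": [0, 0, 0], "linear": [0, 0, 0], "grip": 0.02}
  ]
}}

```text
t: 19.05
tool_pos: [0.5674, 0.2686, 0.0325]
tool_rot: [0.125, -3.139, 0.0]
contact_force: [0.5, 0.1, -0.3]
opening: 0.0302
grip_force: 29.8
```

```bash
python3 go.py .567 .269 .0123 94.5
```

```text
t 19.05 turn [-0.0025 -0.0205  0.0479] shift after turn [0.0004 0.0005 0.0202] now [0.5674 0.2686 0.0325] F [ 0.5427  0.0831 -0.2973] open 0.030177566931921775 29.762321412563324
```

Emit:
{"method": "jog_arm", "body": {
  "steps": [
    {"delta_rot": [0, 0, 0], "linear": [0, 0, 0.008], "grip": 0.02},
    {"delta_rot": [0, 0, 0], "linear": [0, 0, 0.006], "grip": 0.02},
    {"delta_rot": [0, 0, 0], "linear": [0, 0, 0.003], "grip": 0.02},
    {"delta_rot": [0, 0, 0], "linear": [0, 0, 0.002], "grip": 0.02},
    {"delta_rot": [0, 0, 0], "linear": [0, 0, 0.001], "grip": 0.02},
    {"delta_rot": [0, 0, 0], "linear": [0, 0, 0], "grip": 0.02},
    {"delta_rot": [0, 0, 0], "linear": [0, 0, 0], "grip": 0.02}
  ]
}}

```text
t: 19.75
tool_pos: [0.5681, 0.2683, 0.0128]
tool_rot: [-0.124, 3.139, 0.0]
contact_force: [-0.1, 0.5, -0.6]
opening: 0.0298
grip_force: 29.8
```

Emit:
{"method": "jog_arm", "body": {
  "steps": [
    {"delta_rot": [0, 0, 0], "linear": [0, 0, 0.0007], "grip": 0.02},
    {"delta_rot": [0, 0, 0], "linear": [0, 0, 0.0005], "grip": 0.02},
    {"delta_rot": [0, 0, 0], "linear": [0, 0, 0], "grip": 0.02},
    {"delta_rot": [0, 0, 0], "linear": [0, 0, 0], "grip": 0.02}
  ]
}}

```text
t: 20.15
tool_pos: [0.5683, 0.2684, 0.0123]
tool_rot: [-0.124, 3.139, 0.0]
contact_force: [-1.5, -1.3, 5.5]
opening: 0.03
grip_force: 30.2
```

Emit:
{"method": "jog_arm", "body": {
  "steps": [
    {"delta_rot": [0, 0, 0], "linear": [0, 0, 0], "grip": 0.03},
    {"delta_rot": [0, 0, 0], "linear": [0, 0, 0], "grip": 0.034},
    {"delta_rot": [0, 0, 0], "linear": [0, 0, 0], "grip": 0.04},
    {"delta_rot": [0, 0, 0], "linear": [0, 0, 0], "grip": 0.046},
    {"delta_rot": [0, 0, 0], "linear": [0, 0, 0], "grip": 0.046},
    {"delta_rot": [0, 0, 0], "linear": [0, 0, -0.01], "grip": 0.046},
    {"delta_rot": [0, 0, 0], "linear": [0, 0, -0.02], "grip": 0.046},
    {"delta_rot": [0, 0, 0], "linear": [0, 0, -0.03], "grip": 0.046},
    {"delta_rot": [0, 0, 0], "linear": [0, 0, -0.03], "grip": 0.06},
    {"delta_rot": [0, 0, 4.5], "linear": [0, 0, -0.01], "grip": 0.06}
  ]
}}

```text
t: 21.15
tool_pos: [0.5703, 0.2691, 0.1166]
tool_rot: [0.003, 3.135, 0.004]
contact_force: [0.8, 0.3, 1.3]
opening: 0.0601
grip_force: 0.0
```

```bash
python3 go.py .478 .0725 .009 90
```

```text
t 21.15 turn [ 0.1315  0.3949 -0.0984] shift after turn [ 0.0923 -0.1966  0.1076] now [0.5703 0.2691 0.1166] F [0.7914 0.2971 1.3081] open 0.0600663371410313 0.0
```

Emit:
{"method": "jog_arm", "body": {
  "steps": [
    {"delta_rot": [0, 0, 0], "linear": [0.0105, -0.022, 0], "grip": 0.06},
    {"delta_rot": [0, 0, 0], "linear": [0.018, -0.038, 0], "grip": 0.06},
    {"delta_rot": [0, 0, 0], "linear": [0.018, -0.038, 0], "grip": 0.06},
    {"delta_rot": [0, 0, 0], "linear": [0.018, -0.038, 0], "grip": 0.06},
    {"delta_rot": [0, 0, 0], "linear": [0.018, -0.038, 0], "grip": 0.06},
    {"delta_rot": [0, 0, 0], "linear": [0.0095, -0.022, 0], "grip": 0.06},
    {"delta_rot": [0, 0, 0], "linear": [0, 0, 0.02], "grip": 0.06},
    {"delta_rot": [0, 0, 0], "linear": [0, 0, 0.025], "grip": 0.06},
    {"delta_rot": [0, 0, 0], "linear": [0, 0, 0.005], "grip": 0.06},
    {"delta_rot": [0, 0, 0], "linear": [0, 0, 0], "grip": 0.06}
  ]
}}

```text
t: 22.15
tool_pos: [0.4753, 0.0723, 0.061]
tool_rot: [0.0, -3.14, -0.0]
contact_force: [-0.9, -0.9, 0.9]
opening: 0.0603
grip_force: 0.0
```

```bash
python3 go.py .478 .0725 .009 90
```

```text
t 22.15 turn [ 0.0004 -0.1082  0.0156] shift after turn [-0.0027  0.0002  0.052 ] now [0.4753 0.0723 0.061 ] F [-0.9136 -0.8508  0.9231] open 0.06027254646274191 0.0
```

Emit:
{"method": "jog_arm", "body": {
  "steps": [
    {"delta_rot": [0, 0, 0], "linear": [-0.0025, 0, 0.02], "grip": 0.06},
    {"delta_rot": [0, 0, 0], "linear": [0, 0, 0.02], "grip": 0.06},
    {"delta_rot": [0, 0, 0], "linear": [0, 0, 0.008], "grip": 0.06},
    {"delta_rot": [0, 0, 0], "linear": [0, 0, 0.003], "grip": 0.06},
    {"delta_rot": [0, 0, 0], "linear": [0, 0, 0], "grip": 0.05},
    {"delta_rot": [0, 0, 0], "linear": [0, 0, 0], "grip": 0.038},
    {"delta_rot": [0, 0, 0], "linear": [0, 0, 0], "grip": 0.028},
    {"delta_rot": [0, 0, 0], "linear": [0, 0, 0], "grip": 0.02},
    {"delta_rot": [0, 0, 0], "linear": [0, 0, 0], "grip": 0.016},
    {"delta_rot": [0, 0, 0], "linear": [0, 0, 0], "grip": 0.016}
  ]
}}

```text
t: 23.15
tool_pos: [0.4794, 0.0723, 0.0115]
tool_rot: [-0.0, 3.14, 0.0]
contact_force: [-1.8, 0.2, 6.1]
opening: 0.0252
grip_force: 29.5
```

```bash
python3 go.py .666 .0035 .10 90
```

```text
t 23.15 turn [0.0024 0.097  0.013 ] shift after turn [-0.1866 -0.0688 -0.0885] now [0.4794 0.0723 0.0115] F [-1.7863  0.2443  6.1468] open 0.025159086775934997 29.53158438205719
```

Emit:
{"method": "jog_arm", "body": {
  "steps": [
    {"delta_rot": [0, 0, 0], "linear": [0, 0, -0.01], "grip": 0.016},
    {"delta_rot": [0, 0, 0], "linear": [0, 0, -0.02], "grip": 0.016},
    {"delta_rot": [0, 0, 0], "linear": [0, 0, -0.03], "grip": 0.016},
    {"delta_rot": [0, 0, 0], "linear": [-0.018, -0.007, -0.028], "grip": 0.016},
    {"delta_rot": [0, 0, 0], "linear": [-0.038, -0.014, 0], "grip": 0.016},
    {"delta_rot": [0, 0, 0], "linear": [-0.038, -0.014, 0], "grip": 0.016},
    {"delta_rot": [0, 0, 0], "linear": [-0.038, -0.014, 0], "grip": 0.016},
    {"delta_rot": [0, 0, 0], "linear": [-0.036, -0.013, 0], "grip": 0.016},
    {"delta_rot": [0, 0, 0], "linear": [-0.018, -0.007, 0], "grip": 0.016},
    {"delta_rot": [0, 0, 0], "linear": [0, 0, 0], "grip": 0.016}
  ]
}}

```text
t: 24.15
tool_pos: [0.6662, 0.0021, 0.0986]
tool_rot: [0.002, 3.141, -0.001]
contact_force: [-0.4, -0.2, -0.4]
opening: 0.0245
grip_force: 29.5
```

Emit:
{"method": "jog_arm", "body": {
  "steps": [
    {"delta_rot": [0, 0, 0], "linear": [0, 0, 0.015], "grip": 0.016},
    {"delta_rot": [0, 0, 0], "linear": [0, 0, 0.02], "grip": 0.016},
    {"delta_rot": [0, 0, 0], "linear": [0, 0, 0.02], "grip": 0.016},
    {"delta_rot": [0, 0, 0], "linear": [0, 0, 0.008], "grip": 0.016},
    {"delta_rot": [0, 0, 0], "linear": [0, 0, 0], "grip": 0.016},
    {"delta_rot": [0, 0, 0], "linear": [0, 0, 0], "grip": 0.016}
  ]
}}

```text
t: 24.75
tool_pos: [0.6642, 0.0036, 0.0357]
tool_rot: [-0.001, 3.141, -0.0]
contact_force: [0.6, -0.5, -0.6]
opening: 0.0249
grip_force: 29.5
```

```bash
python3 go.py .666 .0035 .0155 90
```

```text
t 24.75 turn [-0.0031  0.0086  0.0346] shift after turn [-0.0018 -0.0001  0.0202] now [0.6642 0.0036 0.0357] F [ 0.6437 -0.4781 -0.5691] open 0.024850083447259034 29.546376764774323
```

Emit:
{"method": "jog_arm", "body": {
  "steps": [
    {"delta_rot": [0, 0, 0], "linear": [-0.001, 0, 0.008], "grip": 0.016},
    {"delta_rot": [0, 0, 0], "linear": [0, 0, 0.006], "grip": 0.016},
    {"delta_rot": [0, 0, 0], "linear": [0, 0, 0.003], "grip": 0.016},
    {"delta_rot": [0, 0, 0], "linear": [0, 0, 0.002], "grip": 0.016},
    {"delta_rot": [0, 0, 0], "linear": [0, 0, 0.001], "grip": 0.016},
    {"delta_rot": [0, 0, 0], "linear": [0, 0, 0], "grip": 0.016},
    {"delta_rot": [0, 0, 0], "linear": [0, 0, 0], "grip": 0.016}
  ]
}}

```text
t: 25.45
tool_pos: [0.6657, 0.0033, 0.0156]
tool_rot: [-0.0, 3.141, -0.0]
contact_force: [-0.3, -0.0, 0.9]
opening: 0.0249
grip_force: 29.6
```

Emit:
{"method": "jog_arm", "body": {
  "steps": [
    {"delta_rot": [0, 0, 0], "linear": [0, 0, 0.0007], "grip": 0.016},
    {"delta_rot": [0, 0, 0], "linear": [0, 0, 0.0003], "grip": 0.016},
    {"delta_rot": [0, 0, 0], "linear": [0, 0, 0], "grip": 0.016},
    {"delta_rot": [0, 0, 0], "linear": [0, 0, 0], "grip": 0.016}
  ]
}}

```text
t: 25.85
tool_pos: [0.6658, 0.0033, 0.0156]
tool_rot: [-0.0, 3.141, -0.0]
contact_force: [-3.4, -0.4, 6.7]
opening: 0.0247
grip_force: 30.0
```

Emit:
{"method": "jog_arm", "body": {
  "steps": [
    {"delta_rot": [0, 0, 0], "linear": [0, 0, 0], "grip": 0.025},
    {"delta_rot": [0, 0, 0], "linear": [0, 0, 0], "grip": 0.029},
    {"delta_rot": [0, 0, 0], "linear": [0, 0, 0], "grip": 0.036},
    {"delta_rot": [0, 0, 0], "linear": [0, 0, 0], "grip": 0.042},
    {"delta_rot": [0, 0, 0], "linear": [0, 0, 0], "grip": 0.042},
    {"delta_rot": [0, 0, 0], "linear": [0, 0, -0.01], "grip": 0.042},
    {"delta_rot": [0, 0, 0], "linear": [0, 0, -0.02], "grip": 0.042},
    {"delta_rot": [0, 0, 0], "linear": [0, 0, -0.03], "grip": 0.042},
    {"delta_rot": [0, 0, 0], "linear": [0, 0, -0.03], "grip": 0.06},
    {"delta_rot": [0, 0, 0], "linear": [0, 0, -0.005], "grip": 0.06}
  ]
}}

```text
t: 26.85
tool_pos: [0.6687, 0.003, 0.1155]
tool_rot: [-0.0, 3.132, -0.002]
contact_force: [0.4, -0.5, 0.2]
opening: 0.0597
grip_force: 0.0
```

```bash
python3 go.py .436 -.0565 .0095 90
```

```text
t 26.85 turn [-0.0567  0.5285  0.0158] shift after turn [ 0.2327 -0.0595  0.106 ] now [0.6687 0.003  0.1155] F [ 0.4422 -0.546   0.2291] open 0.05969535277720876 0.0
```

Emit:
{"method": "jog_arm", "body": {
  "steps": [
    {"delta_rot": [0, 0, 0], "linear": [0.02, -0.005, 0], "grip": 0.06},
    {"delta_rot": [0, 0, 0], "linear": [0.039, -0.01, 0], "grip": 0.06},
    {"delta_rot": [0, 0, 0], "linear": [0.039, -0.01, 0], "grip": 0.06},
    {"delta_rot": [0, 0, 0], "linear": [0.039, -0.01, 0], "grip": 0.06},
    {"delta_rot": [0, 0, 0], "linear": [0.039, -0.01, 0], "grip": 0.06},
    {"delta_rot": [0, 0, 0], "linear": [0.036, -0.01, 0], "grip": 0.06},
    {"delta_rot": [0, 0, 0], "linear": [0.018, -0.005, 0.01], "grip": 0.06},
    {"delta_rot": [0, 0, 0], "linear": [0, 0, 0.025], "grip": 0.06},
    {"delta_rot": [0, 0, 0], "linear": [0, 0, 0.02], "grip": 0.06},
    {"delta_rot": [0, 0, 0], "linear": [0, 0, 0], "grip": 0.06}
  ]
}}

```text
t: 27.85
tool_pos: [0.4325, -0.056, 0.0512]
tool_rot: [-0.0, -3.135, -0.003]
contact_force: [-1.3, 0.9, -0.0]
opening: 0.0602
grip_force: 0.0
```

```bash
python3 go.py .436 -.0565 .0095 90
```

```text
t 27.85 turn [ 0.1126 -0.3629 -0.0082] shift after turn [-0.0035 -0.0005  0.0417] now [ 0.4325 -0.056   0.0512] F [-1.3126  0.8737 -0.0139] open 0.06017342029598057 0.0
```

Emit:
{"method": "jog_arm", "body": {
  "steps": [
    {"delta_rot": [0, 0, 0], "linear": [-0.003, 0, 0.015], "grip": 0.06},
    {"delta_rot": [0, 0, 0], "linear": [0, 0, 0.015], "grip": 0.06},
    {"delta_rot": [0, 0, 0], "linear": [0, 0, 0.008], "grip": 0.06},
    {"delta_rot": [0, 0, 0], "linear": [0, 0, 0.003], "grip": 0.06},
    {"delta_rot": [0, 0, 0], "linear": [0, 0, 0], "grip": 0.05},
    {"delta_rot": [0, 0, 0], "linear": [0, 0, 0], "grip": 0.038},
    {"delta_rot": [0, 0, 0], "linear": [0, 0, 0], "grip": 0.028},
    {"delta_rot": [0, 0, 0], "linear": [0, 0, 0], "grip": 0.02},
    {"delta_rot": [0, 0, 0], "linear": [0, 0, 0], "grip": 0.016},
    {"delta_rot": [0, 0, 0], "linear": [0, 0, 0], "grip": 0.016}
  ]
}}

```text
t: 28.85
tool_pos: [0.4393, -0.057, 0.0144]
tool_rot: [-0.0, 3.14, -0.001]
contact_force: [0.1, 0.2, 5.2]
opening: 0.0247
grip_force: 29.7
```

```bash
python3 go.py .618 .0045 .10 90
```

```text
t 28.85 turn [-0.0274  0.0886  0.0138] shift after turn [-0.1787  0.0615 -0.0856] now [ 0.4393 -0.057   0.0144] F [0.1035 0.186  5.2039] open 0.024698795118059065 29.680835008621216
```

Emit:
{"method": "jog_arm", "body": {
  "steps": [
    {"delta_rot": [0, 0, 0], "linear": [0, 0, -0.01], "grip": 0.016},
    {"delta_rot": [0, 0, 0], "linear": [0, 0, -0.02], "grip": 0.016},
    {"delta_rot": [0, 0, 0], "linear": [0, 0, -0.03], "grip": 0.016},
    {"delta_rot": [0, 0, 0], "linear": [-0.018, 0.006, -0.025], "grip": 0.016},
    {"delta_rot": [0, 0, 0], "linear": [-0.036, 0.0125, 0], "grip": 0.016},
    {"delta_rot": [0, 0, 0], "linear": [-0.036, 0.0125, 0], "grip": 0.016},
    {"delta_rot": [0, 0, 0], "linear": [-0.036, 0.0125, 0], "grip": 0.016},
    {"delta_rot": [0, 0, 0], "linear": [-0.035, 0.012, 0], "grip": 0.016},
    {"delta_rot": [0, 0, 0], "linear": [-0.018, 0.006, 0], "grip": 0.016},
    {"delta_rot": [0, 0, 0], "linear": [0, 0, 0], "grip": 0.016}
  ]
}}

```text
t: 29.85
tool_pos: [0.6191, 0.0055, 0.0986]
tool_rot: [-0.002, 3.141, 0.0]
contact_force: [0.5, -0.6, -0.8]
opening: 0.0247
grip_force: 29.5
```

Emit:
{"method": "jog_arm", "body": {
  "steps": [
    {"delta_rot": [0, 0, 0], "linear": [0, 0, 0.015], "grip": 0.016},
    {"delta_rot": [0, 0, 0], "linear": [0, 0, 0.02], "grip": 0.016},
    {"delta_rot": [0, 0, 0], "linear": [0, 0, 0.018], "grip": 0.016},
    {"delta_rot": [0, 0, 0], "linear": [0, 0, 0.006], "grip": 0.016},
    {"delta_rot": [0, 0, 0], "linear": [0, 0, 0], "grip": 0.016},
    {"delta_rot": [0, 0, 0], "linear": [0, 0, 0], "grip": 0.016}
  ]
}}

```text
t: 30.45
tool_pos: [0.6173, 0.0045, 0.0398]
tool_rot: [0.0, 3.141, -0.0]
contact_force: [0.1, 0.2, -0.6]
opening: 0.0248
grip_force: 29.5
```

```bash
python3 go.py .618 .0045 .0184 90
```

```text
t 30.45 turn [-0.0051  0.0212 -0.0082] shift after turn [-0.0007 -0.      0.0214] now [0.6173 0.0045 0.0398] F [ 0.1392  0.198  -0.565 ] open 0.024804833562495143 29.507760107517242
```

Emit:
{"method": "jog_arm", "body": {
  "steps": [
    {"delta_rot": [0, 0, 0], "linear": [0, 0, 0.008], "grip": 0.016},
    {"delta_rot": [0, 0, 0], "linear": [0, 0, 0.006], "grip": 0.016},
    {"delta_rot": [0, 0, 0], "linear": [0, 0, 0.003], "grip": 0.016},
    {"delta_rot": [0, 0, 0], "linear": [0, 0, 0.002], "grip": 0.016},
    {"delta_rot": [0, 0, 0], "linear": [0, 0, 0.0015], "grip": 0.016},
    {"delta_rot": [0, 0, 0], "linear": [0, 0, 0], "grip": 0.016},
    {"delta_rot": [0, 0, 0], "linear": [0, 0, 0], "grip": 0.016}
  ]
}}

```text
t: 31.15
tool_pos: [0.6176, 0.0048, 0.019]
tool_rot: [-0.0, 3.141, -0.0]
contact_force: [-0.6, 0.0, -0.4]
opening: 0.0246
grip_force: 29.5
```

Emit:
{"method": "jog_arm", "body": {
  "steps": [
    {"delta_rot": [0, 0, 0], "linear": [0, 0, 0.0007], "grip": 0.016},
    {"delta_rot": [0, 0, 0], "linear": [0, 0, 0.0005], "grip": 0.016},
    {"delta_rot": [0, 0, 0], "linear": [0, 0, 0], "grip": 0.016},
    {"delta_rot": [0, 0, 0], "linear": [0, 0, 0], "grip": 0.016}
  ]
}}

```text
t: 31.55
tool_pos: [0.6178, 0.0048, 0.0184]
tool_rot: [-0.0, 3.141, -0.0]
contact_force: [-2.5, 0.9, 5.6]
opening: 0.0247
grip_force: 29.8
```

Emit:
{"method": "jog_arm", "body": {
  "steps": [
    {"delta_rot": [0, 0, 0], "linear": [0, 0, 0], "grip": 0.025},
    {"delta_rot": [0, 0, 0], "linear": [0, 0, 0], "grip": 0.029},
    {"delta_rot": [0, 0, 0], "linear": [0, 0, 0], "grip": 0.036},
    {"delta_rot": [0, 0, 0], "linear": [0, 0, 0], "grip": 0.042},
    {"delta_rot": [0, 0, 0], "linear": [0, 0, 0], "grip": 0.042},
    {"delta_rot": [0, 0, 0], "linear": [0, 0, -0.01], "grip": 0.042},
    {"delta_rot": [0, 0, 0], "linear": [0, 0, -0.02], "grip": 0.042},
    {"delta_rot": [0, 0, 0], "linear": [0, 0, -0.03], "grip": 0.042},
    {"delta_rot": [0, 0, 0], "linear": [0, 0, -0.03], "grip": 0.042},
    {"delta_rot": [0, 0, 0], "linear": [0, 0, -0.03], "grip": 0.042}
  ]
}}

```text
t: 32.55
tool_pos: [0.6175, 0.0048, 0.1396]
tool_rot: [-0.0, 3.141, -0.0]
contact_force: [0.8, -0.7, 0.5]
opening: 0.042
grip_force: 0.0
```

Emit:
{"method": "jog_arm", "body": {
  "steps": [
    {"delta_rot": [0, 0, 0], "linear": [0.04, 0, -0.02], "grip": 0.042},
    {"delta_rot": [0, 0, 0], "linear": [0.045, 0, 0], "grip": 0.042},
    {"delta_rot": [0, 0, 0], "linear": [0.045, 0, 0], "grip": 0.042},
    {"delta_rot": [0, 0, 0], "linear": [0.045, 0, 0], "grip": 0.042},
    {"delta_rot": [0, 0, 0], "linear": [0.03, 0, 0], "grip": 0.042},
    {"delta_rot": [0, 0, 0], "linear": [0, 0, 0], "grip": 0.042},
    {"delta_rot": [0, 0, 0], "linear": [0, 0, 0], "grip": 0.042}
  ]
}}

```text
t: 33.25
tool_pos: [0.4128, 0.0047, 0.1587]
tool_rot: [-0.0, 3.139, -0.001]
contact_force: [-0.2, -0.4, 0.4]
opening: 0.0421
grip_force: 0.0
```

```bash
python3 - <<'E'
from station import ctrl
import cv2,numpy as np
a=ctrl.get_image('scene')[0][90:380,150:500];b=ctrl.get_image('top')[0][90:290,170:480]
cv2.imwrite('pics/end_s.png',cv2.resize(a[...,::-1],None,fx=2,fy=2,interpolation=2))
cv2.imwrite('pics/end_t.png',cv2.resize(b[...,::-1],None,fx=2.5,fy=2.5,interpolation=2))
E
```

```text
(no output)
```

View pics/end_s.png

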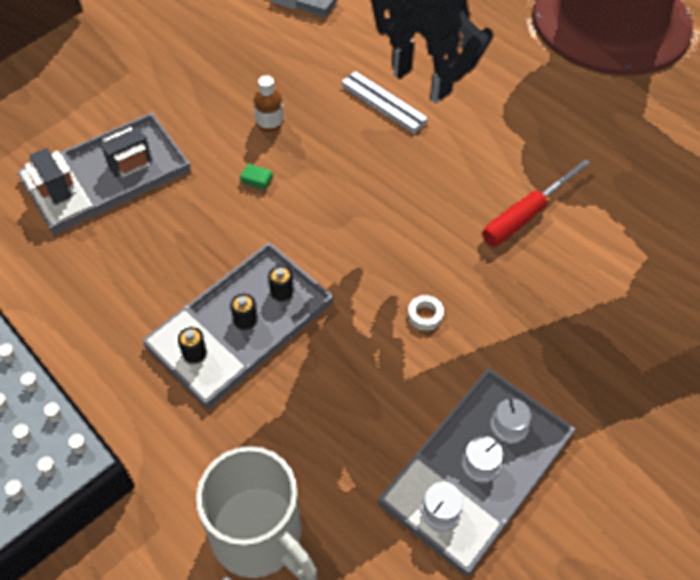

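View pics/end_t.png

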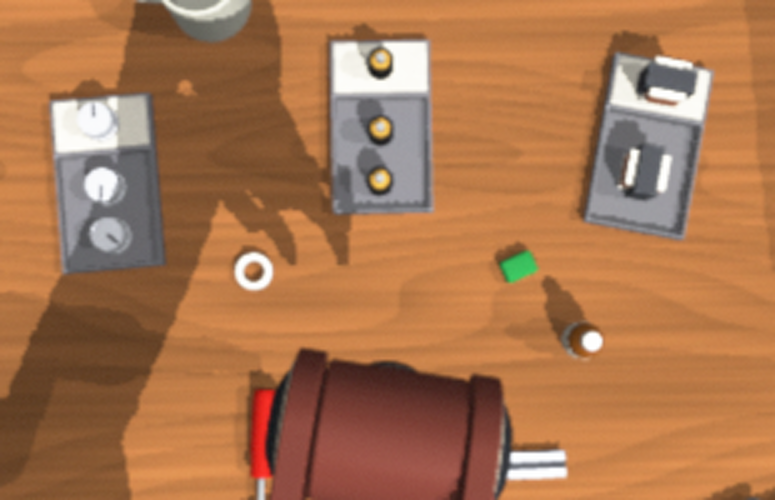

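In the overhead view all five parts stand upright in their pockets: knobs at (101,185) and (110,235), rollers at (380,128) and (380,180), transformer at (647,170). The bottle has not moved from (585,340), and the arm is clear.

```bash
python3 -c "from station import ctrl; print(ctrl.finish_job())"
```

```text
the job is handed in; nothing more can be done
None
```

All five parts are standing upright in their matching trays (checked by camera), the cleaner bottle was left where it was, and the job was handed in at about 33 s.

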